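Free the square blank from its gluing jig

ROBOT

A 7-joint arm with a two-finger parallel gripper is mounted at the origin on the work surface. World frame = base frame: x ahead of the robot, y to its left, z up, the work surface at z = 0. Lengths are in m, angles in rad, forces in N, time in s.
With the tool pointing down it reaches from about 0.375 to 0.925 m from the base axis. Payload 3.1 kg.
Tool frame: the origin (TCP) lies midway between the tips of the shut fingers; the grasp point (between the pads) lies 19 mm behind it; z points along the fingers, y is the direction in which the jaws open and shut (so a half turn about z gives the same grasp; the last joint's range is limited). The gripper opens to 85 mm and grips with 20 to 120 N. Pads are 22 mm wide; open, the fingers measure 114 mm over their backs; the gripper's body (76 mm by 85 mm) begins 54 mm behind the grasp point. The pads swing forward as they close: fully open they stand 13 mm farther back than shut.
Start: joints at [-1.233, 0.383, 0.044, 1.598, -0.018, 1.161, -0.05], TCP at [0.274, 0.589, 0.231] pointing down, gripper open.
Joint ranges: [-2.61, 2.61], [-0.41, 2.15], [-1.48, 1.57], [0, 2.5], [-1.57, 4.71], [0.05, 1.97], [-2.85, 2.85]. Speed limits (rad/s): [2.79, 2.79, 3.14, 3.14, 3.14, 3.14, 3.14].

INTERFACE

Orientations are given as [roll, pitch, yaw] about the fixed x, y, z axes, in that order (R = Rz(yaw) Ry(pitch) Rx(roll)).
In Python, from workcell import telemetry, imaging, order gives the robot as it stands.
- The arm moves only by the tool send_rows, never from a script. Its argument "series" is text: rows parted by semicolons, each of 7 numbers parted by spaces: the shift along the tool's x, y, z in cm, then the turn, a rotation vector about the tool's x, y, z in rad, then the finger opening in cm, from 0 to 8.54. A call has 1 to 8 rows; each row is the pose to reach, as a shift and turn from the pose measured when the call began, along the tool's axes at that moment; what a row does not reach only later rows make up. A row lasts 1/10 s, in which the tool goes at most 50 mm and 8.59 degrees, less where a joint would pass 70% of its speed; a pose out of reach is approached as far as the arm can. A call with a gripper value outside its range is refused whole. The fingers move at their own pace and stop on an object; "newtons" is the grip in N (left out, the last holds). Time passes only in rows, so rows that repeat a pose let the fingers close. It gives the time, the measured TCP pose, the force and the opening at its end, in the units of the state.
- telemetry.sense(): the state, without advancing time (a new reading comes with each control period).
- imaging.snapshot(name): name is "scene" or "top"; returns the picture (420x560x3 uint8, blue, green, red); there is no depth.
- imaging.camera_params(name): a dict with "fx", "fy", "cx", "cy" (pixels), "origin" and "orientation" of the camera in the world. Camera axes: x right, y down, z forward; pixel columns grow to the right and rows downward; lengths in m; the calibration is good to about 2 mm. A picture is of the moment at which its call begins. camera_params takes no time and is no camera call.
- order.close_job(): hands the job in, once; it reports no verdict.
The state is a dict: "clock": time; "joint_positions": joint angles; "joint_vel": joint speeds; "effort": joint torques, N m; "position": TCP position; "orientation": TCP orientation; "contact_force": force on the tool from outside, world axes, zero at the start; "ft_torque": the same for the moment, N m; "grip_width": opening from 0.0 (shut) to 1.0 (fully open).
Only numpy, scipy, OpenCV 4.12 (cv2) and the standard library are available. Lean on these libraries where they do the work, as an engineer would, in place of code of your own. Each camera call takes 0.05 s, during which the arm holds its last target. There are 200 camera calls.

TASK

Two gluing jigs stand on the brown paper, each holding a black blank under a sprung finger. On the jig that holds the square blank, swing the finger up and back by its knob until it stays open, then lift the blank out and lay it flat in the low white tray without dropping it, leaving that finger open. Do not drag the blank out from under the finger, and leave the round disc in the other jig where it is.

Things in the scene. Friction and masses are not known exactly. Their poses are not given: they have to be found in the camera images.
- jig_sq_knob (a point): Centre of the wooden barrel knob (22 mm across, 26 mm long along the hinge) atop the end of the steel finger on the square blank's jig; turns with it. y: hinge axis; closed: z up, x level to the hinge, which lies at x +70, z -35 mm from here (45 mm above table). Opening turns it about +y: knob rises, swings back. 3 N closes it below 0.9 rad; past that it springs to its 1.75 rad stop, stays.
- blank_mid (a point): Centre (half-way up) of the square black blank, 54 x 54 x 6 mm, 20-45 g, x and y along its sides. It lies 85 mm from the hinge on a rest block 54 mm (along the finger) x 30 mm wide, top 30 mm above the table, so it overhangs 12 mm on the two sides along the hinge axis; jig base (150 x 80 mm, fixed) 20 mm below. The finger's foot overlaps its hinge-side part. Similar loose blanks lie about.
- tray_in (a point): Centre of the inner floor of the low white open tray, fixed to the table: 170 mm (x) by 140 mm (y) outside, walls 4 mm thick, rim 22 mm above the table; the floor lies about 4 mm above the table.
- disc_mid (a point): Centre of the round black disc (54 mm in diameter, 6 mm thick) clamped in the other jig, which is otherwise the same. Leave it where it is.
Not all that is in view belongs to the job. What is shaped like the part that bears blank_mid but orange or pink is not meant.

How it is judged:
On the way, in this order (a step that is already met when the one before it is completed fails the run):
1. the finger over the square blank is swung open while the blank still lies on its rest (angle between jig_sq_knob's own z axis and vertical above 1.2 rad and distance of blank_mid from where it was at the start of the episode below 0.02 m), for 0.2 s.
2. the blank is lifted off its rest with the finger still open (height (world z) of blank_mid above 0.042 m and angle between jig_sq_knob's own z axis and vertical above 1.2 rad), for 0.1 s.
At the end, for the whole second after the job is handed in: The square blank lies flat (within 7 degrees) and at rest on the floor of the white tray, its centre within 60 mm (x) and 46 mm (y) of the tray's centre; its finger stays open (beyond 1.2 rad); the round disc is within 12 mm of where it was (x of blank_mid in the frame of tray_in between -0.06 and 0.06 m and y of blank_mid in the frame of tray_in between -0.046 and 0.046 m and z of blank_mid in the frame of tray_in below 0.009 m and angle between blank_mid's own z axis and vertical below 0.12 rad and angle between jig_sq_knob's own z axis and vertical above 1.2 rad and distance of disc_mid from where it was at the start of the episode below 0.012 m and linear speed of blank below 0.03 m/s); the robot touches nothing.
It fails at once if the blank is dragged over 20 mm with the finger still down (distance of blank_mid from where it was at the start of the episode above 0.02 m and angle between jig_sq_knob's own z axis and vertical below 0.6 rad).
It fails at once if the blank is let go more than about 60 mm above the table (height (world z) of blank_mid above 0.07 m and contact force between the fingers and blank below 0.05 N).
It fails at once if the round disc is moved by more than 12 mm (distance of disc_mid from where it was at the start of the episode above 0.012 m).
It also fails if it takes over 50 s, if anything falls off the work surface, if the arm or the gripper's body presses on something with over 40 N, if the wrist force passes 120 N, or if a joint passes its speed limit or range.

## Working session

There is one attempt and no reset: what is moved stays moved. The work goes in short steps, Python scripts to look and compute and a tool call to move; the robot and the scene stay as the last step left them, time stands still between calls to the robot, and variables do not carry over. Pictures are saved under pics/ and viewed, about 8 in all and at most 12, crops included, and the job is handed in when it is done.

Besides the shell and the picture viewer there is one more tool, called after ">>>" as name(argument=value, ...), one argument or row to a line, values as JSON. send_rows: Moves the arm, as the interface text tells. Its arguments: {"type":"object","properties":{"series":{"type":"string"},"newtons":{"type":"number"}},"required":["series"]}

```bash
mkdir -p pics; python3 - <<'E'
from workcell import telemetry, imaging
import cv2
for n in ("top","scene"):
    im=imaging.snapshot(n); cv2.imwrite(f"pics/{n}0.png",im)
    cv2.imwrite(f"pics/{n}0b.png",cv2.resize(im,(800,600),interpolation=cv2.INTER_CUBIC))
    print(n,imaging.camera_params(n))
print(telemetry.sense())
E
```

```text
top {'fx': 458.80436750665245, 'fy': 458.80436750665245, 'cx': 283.0593950936951, 'cy': 209.08222718165837, 'origin': array([0.23271028, 0.02195768, 0.9633274 ]), 'orientation': array([-2.94517693, -0.03234311, -1.59012382])}
scene {'fx': 380.7445460598361, 'fy': 380.7445460598361, 'cx': 283.4849257164679, 'cy': 210.30751674608726, 'origin': array([ 0.74275419, -0.41687155,  0.68737532]), 'orientation': array([-2.38515499, -0.00330633,  0.68043065])}
{'clock': 0.1, 'joint_positions': array([-1.23279535,  0.38376544,  0.04385689,  1.59943363, -0.01790897,
        1.16121143, -0.04989841]), 'joint_vel': array([ 0.00104885, -0.00261576, -0.00046592, -0.00465607,  0.00222467,
       -0.00013135, -0.00060715]), 'effort': array([ 2.29506200e-03, -4.34723067e+01,  1.02897283e+00, -2.50454897e+01,
        1.08543280e-02,  5.40435300e-03, -7.34132072e-06]), 'position': array([0.27403376, 0.58845517, 0.22999749]), 'orientation': array([-3.13917089e+00,  1.26923307e-04,  2.70585063e+00]), 'contact_force': array([ 0.68511836,  0.20800821, -0.17834412]), 'ft_torque': array([-0.00246098,  0.02262299,  0.02131632]), 'grip_width': 0.9988306987507137}
```

View pics/top0b.png

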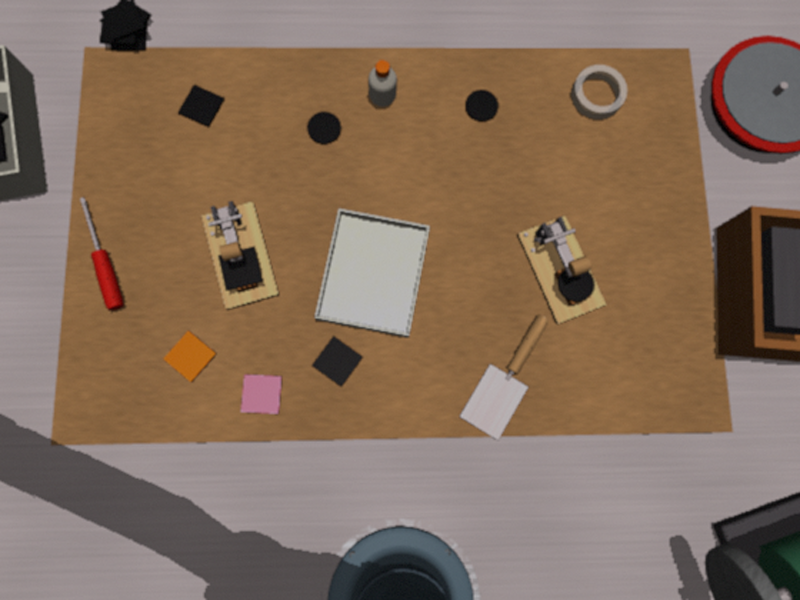

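View pics/scene0b.png

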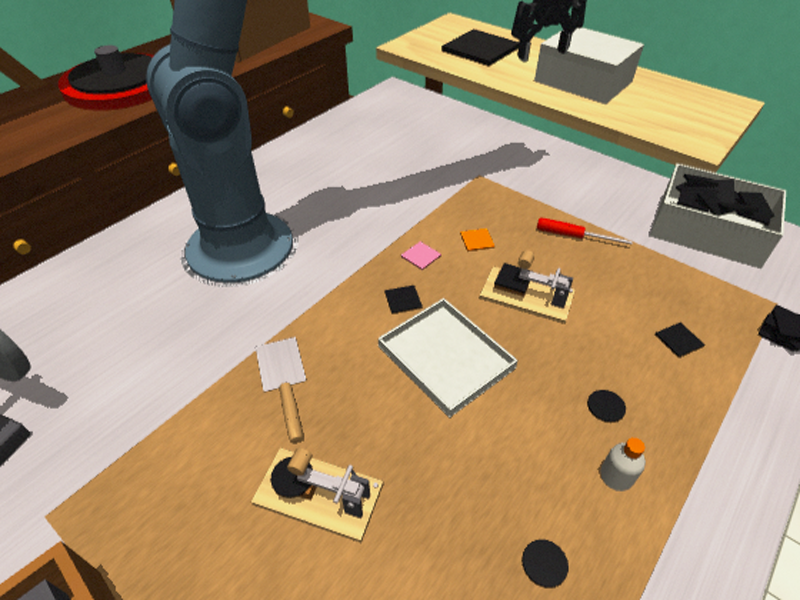

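The top view shows the square-blank jig at about (240,255) in the 800-px picture, hinge up (+x) and knob at (230,250). The tray is at (372,272) and the disc jig is at right (560,270). Next I zoom in on the jig in both views.

```bash
python3 - <<'E'
import cv2,numpy as np
a=cv2.imread("pics/top0.png")[135:220,130:205]; b=cv2.imread("pics/scene0.png")[165:235,330:410]
a=cv2.resize(a,None,fx=6,fy=6,interpolation=cv2.INTER_CUBIC);b=cv2.resize(b,(400,350),interpolation=cv2.INTER_CUBIC)
a=cv2.resize(a,(375,425)) 
c=np.zeros((425,800,3),np.uint8);c[:,:375]=a;c[:350,380:780]=b
cv2.imwrite("pics/crop0.png",c)
E
cat > h.py <<'E'
import numpy as np
from scipy.spatial.transform import Rotation as R
from workcell import imaging
def ray(n,u,v):
    p=imaging.camera_params(n);d=R.from_euler('xyz',p['orientation']).apply([(u-p['cx'])/p['fx'],(v-p['cy'])/p['fy'],1]);return p['origin'],d
def at(n,u,v,z):
    o,d=ray(n,u,v);return o+d*(z-o[2])/d[2]
def pix(n,X):
    p=imaging.camera_params(n);q=R.from_euler('xyz',p['orientation']).inv().apply(np.array(X)-p['origin']);return q[0]/q[2]*p['fx']+p['cx'],q[1]/q[2]*p['fy']+p['cy']
def tri(u1,v1,u2,v2):
    A=0;b=0
    for n,u,v in(("top",u1,v1),("scene",u2,v2)):
        o,d=ray(n,u,v);d=d/np.linalg.norm(d);P=np.eye(3)-np.outer(d,d);A=A+P;b=b+P@o
    return np.linalg.solve(A,b)
E
```

```text
(no output)
```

View pics/crop0.png

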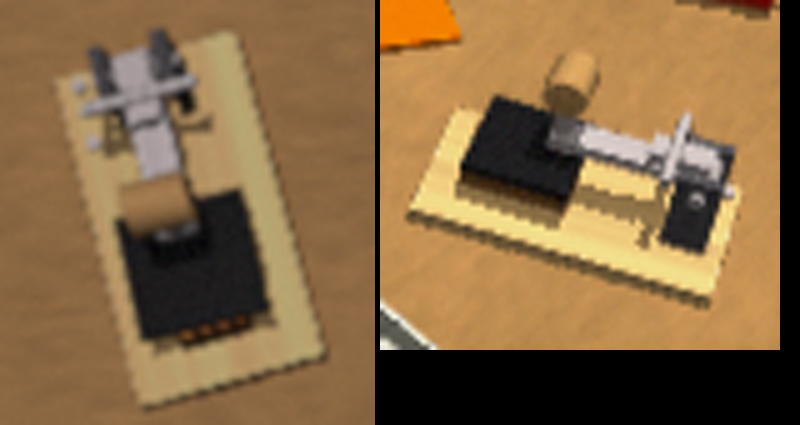

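```bash
python3 - <<'E'
from h import *
np.set_printoptions(precision=4,suppress=True)
T=lambda x,y,z:at("top",x/5+130,y/5+135,z)
B=[T(*c,.010) for c in((57,78),(235,33),(325,355),(147,408))]
print("base",np.array(B),np.mean(B,0),[np.linalg.norm(B[i]-B[i-1]) for i in range(4)])
K=[T(*c,.036) for c in((120,222),(240,193),(268,310),(142,338))]
print("blank",np.array(K),np.mean(K,0),[np.linalg.norm(K[i]-K[i-1]) for i in range(4)])
print("blank scene FL,FR",at("scene",(460-380)/5+330,175/5+165,.036),at("scene",(497-380)/5+330,97/5+165,.036),at("scene",(575-380)/5+330,195/5+165,.036))
print("knob",T(159,205,.080),tri(159/5+130,205/5+135,192/5+330,82/5+165))
s=1/1.42857
C=[at("top",x*s,y*s,.022) for x,y in((340,210),(429,226),(410,335),(316,320))]
print("tray",np.array(C),np.mean(C,0),[np.linalg.norm(C[i]-C[i-1]) for i in range(4)])
for P in(B,K):
    for i,j in((3,0),(2,1)):
        d=P[j]-P[i];print("dir yaw",np.arctan2(d[1],d[0]))
    d=P[0]-P[1];print("perp",np.arctan2(-d[0],d[1]))
E
```

```text
base [[0.5541 0.29   0.01  ]
 [0.5739 0.2145 0.01  ]
 [0.4309 0.1731 0.01  ]
 [0.4092 0.2469 0.01  ]] [0.492  0.2311 0.01  ] [np.float64(0.15124967124161157), np.float64(0.07809183479206826), np.float64(0.14883674387767873), np.float64(0.0768507280708)]
blank [[0.4828 0.2544 0.036 ]
 [0.4947 0.2054 0.036 ]
 [0.4447 0.1927 0.036 ]
 [0.4336 0.2437 0.036 ]] [0.4639 0.224  0.036 ] [np.float64(0.05036357680951947), np.float64(0.05043010489943795), np.float64(0.05158389661154218), np.float64(0.052234776301534135)]
blank scene FL,FR [0.4533 0.1843 0.036 ] [0.4377 0.2431 0.036 ] [0.5033 0.2076 0.036 ]
knob [0.4777 0.2283 0.08  ] [0.4791 0.2295 0.079 ]
tray [[ 0.5564  0.0819  0.022 ]
 [ 0.5302 -0.0512  0.022 ]
 [ 0.3657 -0.0192  0.022 ]
 [ 0.3897  0.1166  0.022 ]] [0.4605 0.032  0.022 ] [np.float64(0.17033134527832222), np.float64(0.13569322483518004), np.float64(0.16752235505727606), np.float64(0.1379597014195395)]
dir yaw 0.2893765879548311
dir yaw 0.28133219127576725
perp 0.2557700242851687
dir yaw 0.21328087295566642
dir yaw 0.24858884275631646
perp 0.23875481598705414
```

```bash
cat >> h.py <<'E'
from workcell import telemetry
YAW=.27; Q=R.from_euler('xyz',[np.pi,0,np.pi+YAW]); JX=np.array([np.cos(YAW),np.sin(YAW),0])
def rows(targets,q=Q):
    s=telemetry.sense();q0=R.from_euler('xyz',s['orientation']);w=(q0.inv()*q).as_rotvec()
    print(round(s['clock'],2),s['position'].round(4),s['orientation'].round(3),s['contact_force'].round(1),round(s['grip_width'],3))
    for t in targets: print(np.round(q0.inv().apply(np.array(t)-s['position'])*100,2),w.round(3))
E
python3 -c "
from h import *
rows([[.478,.229,.17]])"
```

```text
0.1 [0.274  0.5885 0.23  ] [-3.139  0.     2.706] [ 0.7  0.2 -0.2] 0.999
[-33.66 -23.96   6.06] [-0.002 -0.001 -0.706]
```

>>> send_rows(
  series="-4.2 -3 0.7 0 0 -0.1 8.54;-8.4 -6 1.5 0 0 -0.2 8.54;-12.6 -9 2.2 0 0 -0.3 8.54;-16.8 -12 3 0 0 -0.4 8.54;-21 -15 3.7 0 0 -0.5 8.54;-25.2 -18 4.5 0 0 -0.6 8.54;-29.4 -21 5.2 0 0 -0.706 8.54;-33.7 -24 6 0 0 -0.706 8.54",
)

```text
clock: 0.9
position: [0.4692, 0.2425, 0.1729]
orientation: [-3.14, -0.002, -2.869]
contact_force: [0.8, -0.2, 0.8]
grip_width: 1.003
```

>>> send_rows(
  series="0 0 0 0 0 0 8.54;0 0 0 0 0 0 8.54;0 0 0 0 0 0 8.54",
)

```text
clock: 1.2
position: [0.4684, 0.2439, 0.1727]
orientation: [-3.141, -0.002, -2.868]
contact_force: [-0.3, 0.7, -0.6]
grip_width: 1.0
```

```bash
python3 -c "
from h import *
import cv2
rows([[.478,.229,.17],[.478,.229,.066]])
a=imaging.snapshot('scene')[100:260,290:450];b=imaging.snapshot('top')[110:230,110:210]
c=np.zeros((480,800,3),np.uint8);c[:,:400]=cv2.resize(b,(400,480),interpolation=2);c[:400,400:]=cv2.resize(a,(400,400),interpolation=2)
cv2.imwrite('pics/p1.png',c)"
```

```text
1.2 [0.4684 0.2439 0.1727] [-3.141e+00 -2.000e-03 -2.868e+00] [-0.3  0.7 -0.6] 1.0
[-0.52 -1.69  0.27] [-0.001 -0.002  0.004]
[-0.55 -1.68 10.67] [-0.001 -0.002  0.004]
```

View pics/p1.png

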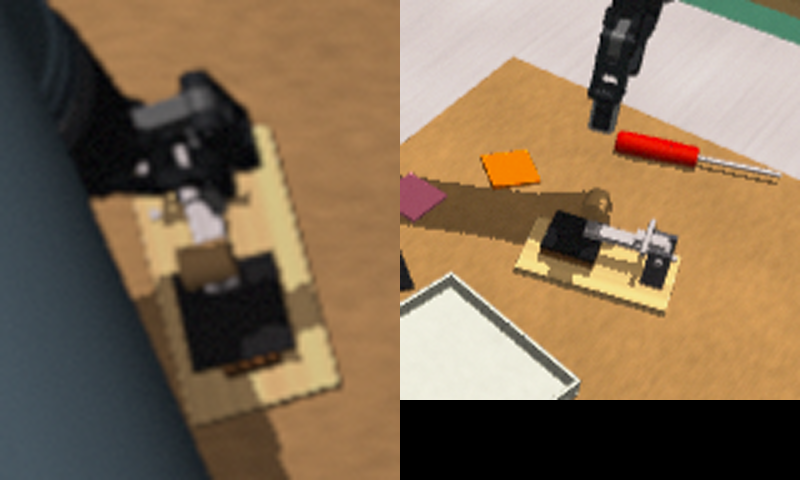

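The left (top) view shows the gripper above the hinge side. The right (scene) view shows the fingers hanging clear above the jig, knob at (598,203). I correct sideways, then descend over the knob.

>>> send_rows(
  series="-0.5 -1.7 2 0 0 0 8.54;-0.5 -1.7 4 0 0 0 8.54;-0.5 -1.7 6 0 0 0 8.54;-0.5 -1.7 8 0 0 0 8.54;-0.5 -1.7 9.5 0 0 0 8.54;-0.5 -1.7 10.8 0 0 0 8.54;-0.5 -1.7 10.8 0 0 0 8.54;-0.5 -1.7 10.8 0 0 0 8.54",
)

```text
clock: 2.1
position: [0.4773, 0.2306, 0.0651]
orientation: [-3.141, -0.002, -2.864]
contact_force: [0.5, -0.5, 0.0]
grip_width: 1.004
```

```bash
python3 -c "
from h import *
import cv2
rows([[.478,.229,.064]])
a=imaging.snapshot('scene')[120:240,310:430]
cv2.imwrite('pics/p2.png',cv2.resize(a,(600,600),interpolation=2))"
```

```text
2.1 [0.4773 0.2306 0.0651] [-3.141e+00 -2.000e-03 -2.864e+00] [ 0.5 -0.5  0. ] 1.004
[-0.02 -0.18  0.11] [-0.001 -0.002  0.008]
```

View pics/p2.png

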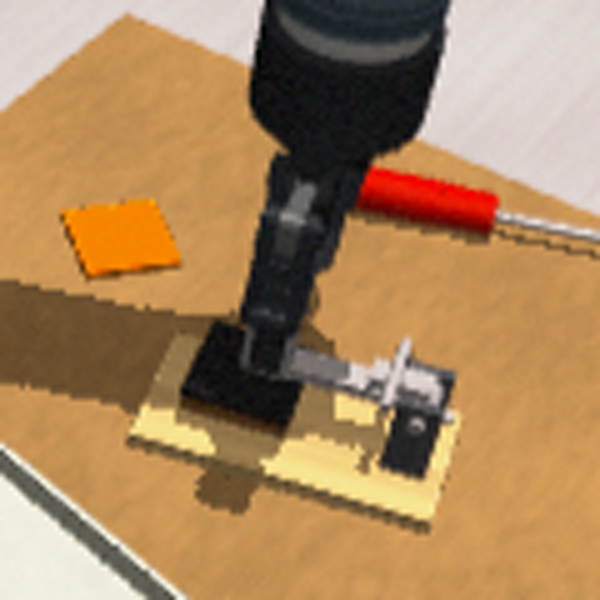

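The fingers straddle the knob; the near one hides it at about (290,300), and the blank is undisturbed. I close the grip now.

>>> send_rows(
  series="0 -0.15 0 0 0 0 8.54;0 -0.15 0 0 0 0 5;0 -0.15 0 0 0 0 2;0 -0.15 0 0 0 0 2;0 -0.15 0 0 0 0 2;0 -0.15 0 0 0 0 2;0 -0.15 0 0 0 0 2",
  newtons=30,
)

```text
clock: 2.85
position: [0.4786, 0.2283, 0.066]
orientation: [-3.14, -0.001, -2.865]
contact_force: [-1.5, -3.0, 4.2]
grip_width: 0.294
```

```bash
python3 -c "
from h import *
p=telemetry.sense()['position']; H=p+JX*.07; 
T=[]
for th in np.arange(.2,1.61,.2):
    T.append(p+JX*(.07-.07*np.cos(th)+.035*np.sin(th))+np.array([0,0,-.035+.07*np.sin(th)+.035*np.cos(th)]))
rows(T)"
```

```text
2.85 [0.4786 0.2283 0.066 ] [-3.140e+00 -1.000e-03 -2.865e+00] [-1.5 -3.   4.2] 0.294
[-0.83 -0.01 -1.32] [-0.001 -0.001  0.007]
[-1.91 -0.02 -2.45] [-0.001 -0.001  0.007]
[-3.2  -0.03 -3.34] [-0.001 -0.001  0.007]
[-4.63 -0.04 -3.96] [-0.001 -0.001  0.007]
[-6.16 -0.05 -4.29] [-0.001 -0.001  0.007]
[-7.72 -0.06 -4.3 ] [-0.001 -0.001  0.007]
[-9.26 -0.07 -4.  ] [-0.001 -0.001  0.007]
[-10.7   -0.08  -3.4 ] [-0.001 -0.001  0.007]
```

>>> send_rows(
  series="-0.4 0 -0.7 0 0 0 2;-0.83 0 -1.32 0 0 0 2;-1.35 0 -1.9 0 0 0 2;-1.91 0 -2.45 0 0 0 2;-2.53 0 -2.92 0 0 0 2;-3.2 0 -3.34 0 0 0 2;-3.9 0 -3.68 0 0 0 2;-4.63 0 -3.96 0 0 0 2",
)

```text
clock: 3.65
position: [0.5231, 0.2411, 0.106]
orientation: [-3.14, -0.002, -2.864]
contact_force: [-3.0, -2.2, -3.4]
grip_width: 0.295
```

```bash
python3 -c "
from h import *
p=np.array([.4786,.2283,.066]); T=[]
for th in np.arange(.9,1.61,.1):
    T.append(p+JX*(.07-.07*np.cos(th)+.035*np.sin(th))+np.array([0,0,-.035+.07*np.sin(th)+.035*np.cos(th)]))
rows(T)"
```

```text
3.65 [0.5231 0.2411 0.106 ] [-3.140e+00 -2.000e-03 -2.864e+00] [-3.  -2.2 -3.4] 0.295
[-0.76 -0.05 -0.16] [-0.001 -0.002  0.007]
[-1.53 -0.06 -0.28] [-0.001 -0.002  0.007]
[-2.31 -0.06 -0.33] [-0.001 -0.002  0.007]
[-3.09 -0.07 -0.29] [-0.001 -0.002  0.007]
[-3.87 -0.07 -0.19] [-0.001 -0.002  0.007]
[-4.63 -0.08  0.  ] [-0.001 -0.002  0.007]
[-5.37 -0.08  0.26] [-0.001 -0.002  0.007]
[-6.07 -0.09  0.6 ] [-0.001 -0.002  0.007]
```

>>> send_rows(
  series="-0.76 0 -0.16 0 0 0 2;-1.53 0 -0.28 0 0 0 2;-2.31 0 -0.33 0 0 0 2;-3.09 0 -0.29 0 0 0 2;-3.87 0 -0.19 0 0 0 2;-4.63 0 0 0 0 0 2;-5.37 0 0.26 0 0 0 2;-6.07 0 0.6 0 0 0 2",
)

```text
clock: 4.45
position: [0.5844, 0.2587, 0.1013]
orientation: [-3.141, 0.003, -2.865]
contact_force: [-0.4, -1.6, 5.3]
grip_width: 0.296
```

>>> send_rows(
  series="0 0 0 0 0 0 5;0 0 0 0 0 0 7;0 0 0 0 0 0 8.54;0 0 0 0 0 0 8.54;0 0 -2 0 0 0 8.54;0 0 -4 0 0 0 8.54;0 0 -6 0 0 0 8.54;0 0 -7 0 0 0 8.54",
)

```text
clock: 5.25
position: [0.5851, 0.2592, 0.1734]
orientation: [3.142, 0.007, -2.865]
contact_force: [0.6, 0.8, 0.3]
grip_width: 1.002
```

```bash
python3 -c "
from h import *
import cv2
rows([[.464,.2245,.14]])
a=imaging.snapshot('scene')[120:240,310:430]
cv2.imwrite('pics/p3.png',cv2.resize(a,(600,600),interpolation=2))"
```

```text
5.25 [0.5851 0.2592 0.1734] [ 3.142  0.007 -2.865] [0.6 0.8 0.3] 1.002
[12.62 -0.02  3.26] [0.    0.007 0.007]
```

View pics/p3.png

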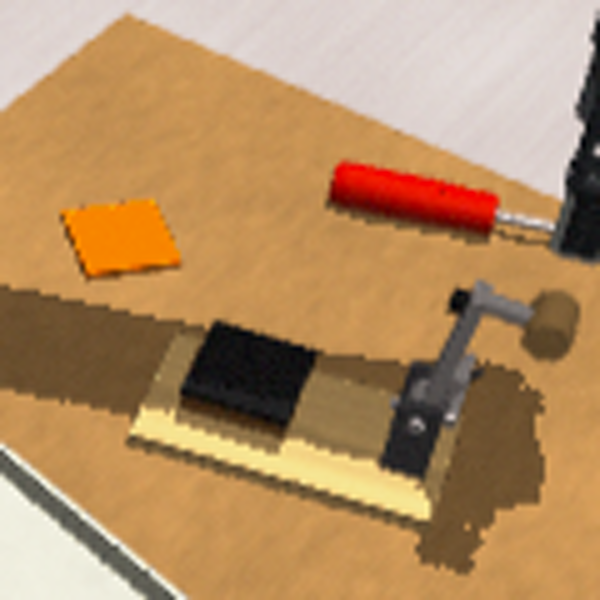

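The finger is open: knob swung back to (550,325), blank still on its rest with its top centred near (253,369). Next the blank centre is checked and the grasp approached.

```bash
python3 -c "
from h import *
print(at('scene',310+253/5,120+369/5,.036))
for x,y in ((217,322),(318,352)):print(at('scene',310+x/5,120+y/5,.036))
"
```

```text
[0.46943245 0.22517157 0.036     ]
[0.43770289 0.24305136 0.036     ]
[0.48812542 0.25598386 0.036     ]
```

>>> send_rows(
  series="4 0 0 0 0 0 8.54;8 0 0 0 0 0 8.54;12.6 0 1 0 0 0 8.54;12.6 0 3.3 0 0 0 8.54;12.6 0 4.5 0 0 0 8.54;12.6 0 4.5 0 0 0 8.54",
)

```text
clock: 5.9
position: [0.4639, 0.2245, 0.1266]
orientation: [-3.141, 0.005, -2.865]
contact_force: [0.5, 0.1, 0.5]
grip_width: 1.0
```

```bash
python3 -c "
from h import *
import cv2
rows([[.464,.2245,.08],[.464,.2245,.018]])
b=imaging.snapshot('top')[130:230,120:210]
print(imaging.camera_params('top')['origin'])
cv2.imwrite('pics/p4.png',cv2.resize(b,(540,600),interpolation=2))"
```

```text
5.9 [0.4639 0.2245 0.1266] [-3.141  0.005 -2.865] [0.5 0.1 0.5] 1.0
[ 0.01 -0.    4.66] [-0.001  0.005  0.007]
[ 0.04  0.   10.86] [-0.001  0.005  0.007]
[0.23271028 0.02195768 0.9633274 ]
```

View pics/p4.png

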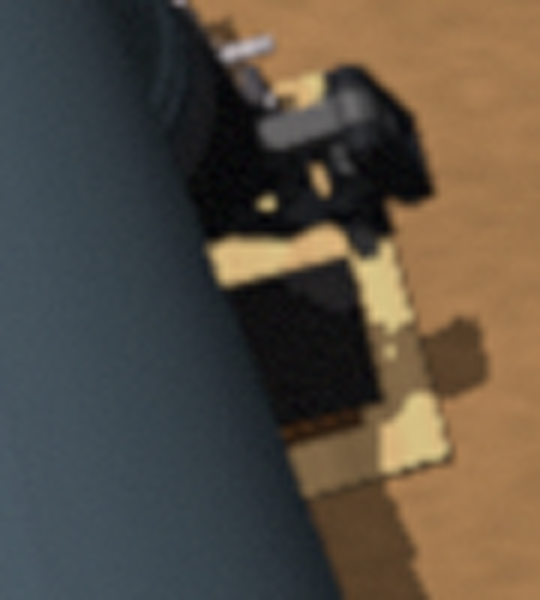

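The blank and its rest lie clear between the finger lines; the right blank edge is near (365,330). I descend.

>>> send_rows(
  series="-0.1 0 3 0 0 0 8.54;-0.1 0 6 0 0 0 8.54;-0.1 0 8 0 0 0 8.54;-0.1 0 9.5 0 0 0 8.54;-0.1 0 10.6 0 0 0 8.54;-0.1 0 10.7 0 0 0 8.54;-0.1 0 10.7 0 0 0 8.54",
)

```text
clock: 6.65
position: [0.4682, 0.2261, 0.0214]
orientation: [3.141, 0.009, -2.865]
contact_force: [0.6, -0.0, -0.9]
grip_width: 1.003
```

>>> send_rows(
  series="0 0 0 0 0 0 6.5;0 0 0 0 0 0 6;0 0 0 0 0 0 5.6;0 0 0 0 0 0 5;0 0 0 0 0 0 4.5;0 0 0 0 0 0 4.5;0 0 0 0 0 0 4.5;0 0 0 0 0 0 4.5",
  newtons=30,
)

```text
clock: 7.45
position: [0.4689, 0.2265, 0.0224]
orientation: [3.141, 0.01, -2.865]
contact_force: [-1.5, -0.3, 6.6]
grip_width: 0.622
```

Opening 53 mm: blank gripped. I lift it a little and look.

>>> send_rows(
  series="0 0 -0.7 0 0 0 4.5;0 0 -1.5 0 0 0 4.5;0 0 -2.5 0 0 0 4.5;0 0 -3 0 0 0 4.5;0 0 -3 0 0 0 4.5;0 0 -3 0 0 0 4.5",
)

```text
clock: 8.05
position: [0.4686, 0.2264, 0.0526]
orientation: [3.141, 0.01, -2.865]
contact_force: [0.4, 0.3, 0.8]
grip_width: 0.62
```

```bash
python3 -c "
from h import *
import cv2
rows([[.464,.032,.055],[.464,.032,.025]])
a=imaging.snapshot('scene')[120:240,310:430]
cv2.imwrite('pics/p5.png',cv2.resize(a,(600,600),interpolation=2))"
```

```text
8.05 [0.4686 0.2264 0.0526] [ 3.141  0.01  -2.865] [0.4 0.3 0.8] 0.62
[  5.75 -18.58  -0.31] [0.001 0.01  0.006]
[  5.78 -18.58   2.69] [0.001 0.01  0.006]
```

View pics/p5.png

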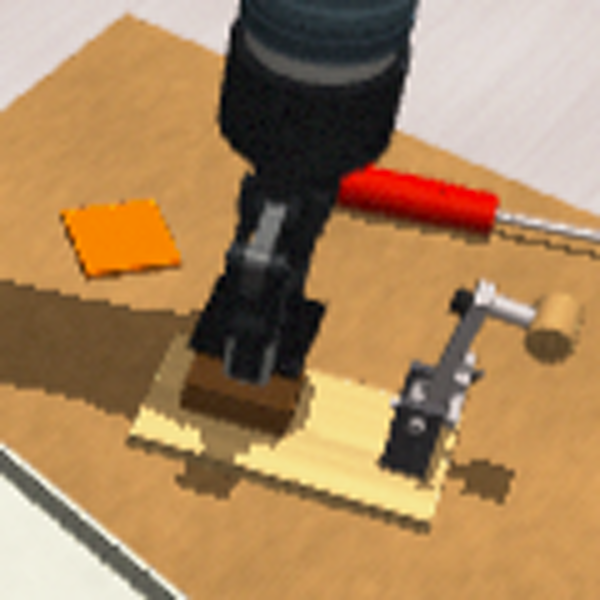

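The blank is off its rest (bare brown block at (240,395)), held level at about (255,345), and the finger is still open. I carry it to the tray.

>>> send_rows(
  series="0.9 -3 -0.5 0 0 0 4.5;1.9 -6 -0.5 0 0 0 4.5;2.8 -9 -0.5 0 0 0 4.5;3.7 -12 -0.5 0 0 0 4.5;4.6 -15 -0.5 0 0 0 4.5;5.7 -18.4 -0.5 0 0 0 4.5;5.7 -18.4 -0.5 0 0 0 4.5;5.7 -18.4 -0.5 0 0 0 4.5",
)

```text
clock: 8.9
position: [0.4633, 0.0327, 0.0563]
orientation: [3.141, 0.009, -2.868]
contact_force: [-0.1, -0.4, 0.3]
grip_width: 0.626
```

```bash
python3 -c "
from h import *
import cv2
rows([[.464,.034,.025],[.464,.034,.005]])
a=imaging.snapshot('scene')[150:300,240:390]
cv2.imwrite('pics/p6.png',cv2.resize(a,(600,600),interpolation=2))"
```

```text
8.9 [0.4633 0.0327 0.0563] [ 3.141  0.009 -2.868] [-0.1 -0.4  0.3] 0.626
[-0.08  0.11  3.13] [0.001 0.009 0.004]
[-0.06  0.11  5.13] [0.001 0.009 0.004]
```

View pics/p6.png

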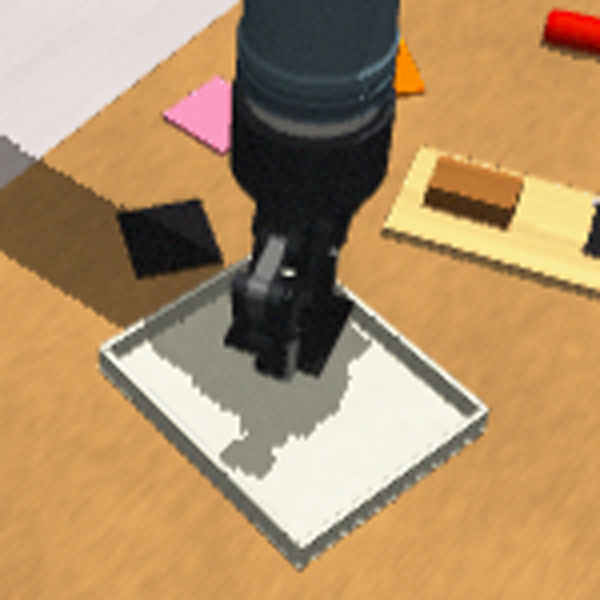

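The blank hangs level over the tray's middle at about (290,340). I lower it.

>>> send_rows(
  series="0 0.1 1.2 0 0 0 4.5;0 0.1 2.4 0 0 0 4.5;0 0.1 3.6 0 0 0 4.5;0 0.1 4.5 0 0 0 4.5;0 0.1 4.9 0 0 0 4.5;0 0.1 4.9 0 0 0 4.5",
)

```text
clock: 9.55
position: [0.4628, 0.0351, 0.0063]
orientation: [3.141, 0.007, -2.865]
contact_force: [-0.1, 0.2, -0.1]
grip_width: 0.623
```

>>> send_rows(
  series="0 0 0.2 0 0 0 4.5;0 0 0.3 0 0 0 4.5;0 0 0.3 0 0 0 4.5",
)

```text
clock: 9.85
position: [0.4631, 0.0351, 0.0035]
orientation: [3.141, 0.008, -2.865]
contact_force: [-0.1, -0.3, -0.7]
grip_width: 0.62
```

>>> send_rows(
  series="0 0 0.15 0 0 0 4.5;0 0 0.3 0 0 0 4.5;0 0 0.3 0 0 0 4.5",
)

```text
clock: 10.15
position: [0.4634, 0.0351, 0.0007]
orientation: [3.141, 0.008, -2.865]
contact_force: [0.8, 0.8, -0.0]
grip_width: 0.619
```

>>> send_rows(
  series="0 0 0.1 0 0 0 4.5;0 0 0.2 0 0 0 4.5;0 0 0.2 0 0 0 4.5",
)

```text
clock: 10.45
position: [0.4635, 0.0351, 0.0005]
orientation: [3.14, 0.007, -2.866]
contact_force: [-6.7, -0.6, 19.0]
grip_width: 0.618
```

Contact with the floor at 19 N. I back off 1 mm, release gently and rise.

>>> send_rows(
  series="0 0 -0.1 0 0 0 4.5;0 0 -0.1 0 0 0 5.2;0 0 -0.1 0 0 0 5.6;0 0 -0.1 0 0 0 6;0 0 -0.1 0 0 0 6.5;0 0 -0.1 0 0 0 6.8;0 0 -0.1 0 0 0 6.8;0 0 -0.1 0 0 0 6.8",
)

```text
clock: 11.25
position: [0.4634, 0.0351, 0.0014]
orientation: [3.14, 0.007, -2.866]
contact_force: [0.8, -0.7, 0.2]
grip_width: 0.798
```

>>> send_rows(
  series="0 0 -0.8 0 0 0 6.8;0 0 -2 0 0 0 6.8;0 0 -5 0 0 0 6.8;0 0 -9 0 0 0 6.8;0 0 -13 0 0 0 6.8;0 0 -17 0 0 0 6.8;0 0 -18 0 0 0 6.8;0 0 -18 0 0 0 6.8",
)

```text
clock: 12.05
position: [0.4643, 0.0347, 0.1845]
orientation: [3.14, 0.014, -2.866]
contact_force: [-0.1, -0.3, -1.0]
grip_width: 0.798
```

```bash
python3 -c "
from h import *
import cv2
rows([])
a=imaging.snapshot('scene')[150:360,170:450]
cv2.imwrite('pics/p7.png',cv2.resize(a,(800,600),interpolation=2))"
```

```text
12.05 [0.4643 0.0347 0.1845] [ 3.14   0.014 -2.866] [-0.1 -0.3 -1. ] 0.798
```

View pics/p7.png

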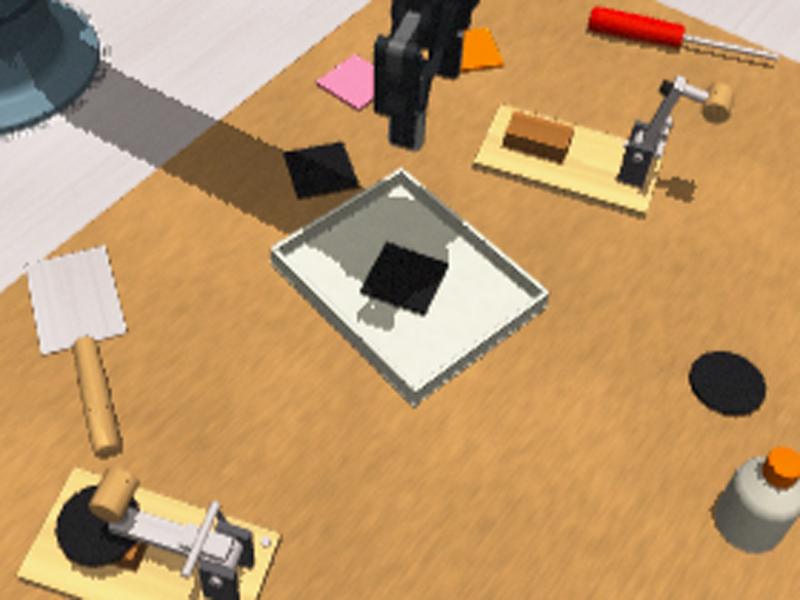

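The blank lies flat near the tray's middle at (405,277). The finger is open with its knob at (717,102), the disc at (98,525) is still clamped, and the arm is clear, so I hand in.

```bash
python3 -c "
from workcell import order
print(order.close_job())"
```

```text
the job is handed in; nothing more can be done
None
```

The square blank is lying flat near the middle of the white tray, and I handed the job in at about 12 s of the 50 s allowed. The hand-in gave no verdict.

- **Finger:** I gripped the knob at 30 N and swung it along its arc to about 1.6 rad. I then let go, and a picture showed it staying open with the blank still on its rest.
- **Blank:** I gripped it by its two overhanging sides; the opening read 53 mm against the 54 mm blank. I lifted it level, carried it across and lowered it until the fingers or the blank touched the tray floor. The reading there was 19 N. I then backed off 1 mm and released it.
- **Last picture:** the finger was still open, the disc looked undisturbed in its jig, and the gripper was clear at 0.18 m with no contact force.
- **Not measured:** I judged the blank's final position, its flatness and the disc's position by eye from that picture, without computing them. None of the checks failed. The only disagreement was about 5 mm between two rough estimates of the blank's centre on the jig, well inside the grasp margin.

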